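Walk the long socket rail up to the shelf batten

ROBOT

A 6-joint arm with a two-finger parallel gripper is mounted at the origin on the work surface. World frame = base frame: x ahead of the robot, y to its left, z up, the work surface at z = 0. Lengths are in m, angles in rad, forces in N, time in s.
With the tool pointing down it reaches from about 0.35 to 0.975 m from the base axis. Payload 4.9 kg.
Tool frame: the origin (TCP) lies at the very end of the fingers, on their centre line; the grasp point (between the pads) lies 19 mm behind it; z points along the fingers, y is the line along which they close (so a half turn about z gives the same grasp; the last joint's range is limited). The gripper opens to 85 mm and grips with 20 to 120 N. Pads are 22 mm wide; open, the fingers measure 114 mm over their backs; the gripper's body (76 mm by 85 mm) begins 54 mm behind the grasp point. The pads swing forward as they close: fully open they stand 13 mm farther back than shut.
Start: joints at [0.986, 0.053, 1.613, -0, 1.476, -0.119], TCP at [0.281, 0.558, 0.231] pointing down, gripper open.
Joint ranges: [-3.01, 3.01], [-1.01, 2.22], [0.06, 2.58], [-1.02, 4.17], [0.09, 2.62], [-3.14, 3.14]. Speed limits (rad/s): [2.57, 2.57, 3.14, 3.14, 3.14, 3.14].

INTERFACE

Orientations are given as a rotation vector (axis times angle).
In Python, from station import * gives the robot as it stands.
- The arm moves only by the shell command python3 -m crank 'ROWS' [OPENING] [FORCE]. ROWS is JSON, a list of rows, each an object with "offset": the shift along the tool's x, y, z in m, a list of three; "twist": the turn, a rotation vector about the tool's x, y, z in degrees, a list of three. In form: [{"offset": [x, y, z], "twist": [rx, ry, rz]}, ...]. A call has 1 to 20 rows; each row is the pose to reach, as a shift and turn from the pose commanded when the call began, along the tool's axes at that moment; what a row does not reach only later rows make up. A row lasts 1/8 s, in which the tool goes at most 62.5 mm and 10.7 degrees, less where a joint would pass 70% of its speed; a pose out of reach is approached as far as the arm can. A call with a gripper value outside its range is refused whole. OPENING is the opening, from 0 (shut) to 1 (fully open), set as the call begins (- or left out, the last holds). The fingers move at their own pace and stop on an object; FORCE is the grip in N (left out, the last holds). Time passes only in rows, so rows that repeat a pose let the fingers close. It gives the time, the measured TCP pose, the force, the opening and the grip force at its end, in the units of the state.
- get_obs(): the state, without advancing time (a new reading comes with each control period).
- get_image(name): name is "scene" or "top"; returns the picture (420x560x3 uint8, red, green, blue); there is no depth.
- get_calibration(name): a dict with "intrinsics" (3x3 intrinsics, pixels), "k1" (the pictures are not rectified: a ray, as slopes to the right and down, at radius r is drawn at 1 + k1 r^2 times it, then the intrinsics apply), "world_from_camera" (4x4, takes a point from camera to world coordinates). Camera axes: x right, y up, looking along -z (the intrinsics and any distortion apply to the point x, -y, -z); pixel columns grow to the right and rows downward; lengths in m; the calibration is good to about 2 mm. A picture is of the moment at which its call begins. get_calibration takes no time and is no camera call.
- finish_job(): hands the job in; it is judged then, once.
Trained networks look in the newest picture that a camera, given by its name, has taken for a name from the list of things; names that differ only in an ending like _2 or _b are one class to them, and where a whole thing is asked for, a point or a joint stands for the part that bears it (a point fixed in the world has none). Each returns a list of dicts, best first, with "confidence" (0 to 1); they miss things now and then, are a little off and sometimes report something else, mostly with a low value. They report only what shows in the picture. A call takes as long as a camera call.
- cut_out(query, camera): "region" (420x560 bool, what is visible of it) and "rect" ([centre column, centre row, width, height] in pixels, round what is visible of it).
The state is a dict: "t": time; "q": joint angles; "dq": joint speeds; "effort": joint torques, N m; "tool_pos": TCP position; "tool_rot": TCP orientation; "contact_force": force on the tool from outside, world axes, zero at the start; "wrist_torque": the same for the moment, N m; "opening": finger opening in m; "grip_force": force on a finger pad.
Only numpy, scipy, OpenCV 4.12 (cv2) and the standard library are available. Lean on these libraries where they do the work, as an engineer would, in place of code of your own. Each camera call takes 0.05 s, during which the arm holds its last target. There are 200 camera calls.

TASK

Walk the longer of the two socket rails over the shelf to the bare pine batten, sliding on its feet and never lifted: swing either end up to the batten while the other end stays put as the pivot, then swing that other end up too. The rail should finally lie along the batten on the robot's side of it, both ends touching it or nearly so; leave the shorter socket rail where it is.

Things in the scene. Friction and masses are not known exactly. Their poses are not given: they have to be found in the camera images.
- rail_end_a (a point): -y end of the longer rail: point over its foot, on the centre line, 14 mm above the shelf. Loose aluminium bar 250 long (y, from end a to b; x points away from the robot), 36 wide, top 20 mm and underside 8 mm above the shelf; about 0.45 kg. Seven clipped upright sockets, max 24 mm thick, top 48 mm above the shelf. Stands on only two round rubber feet 32 mm across, 220 mm apart, each 15 mm from the bar's end.
- rail_end_b (a point): +y end of the same rail: point over its other foot, 220 mm from end a, 14 mm above the shelf. Pushed sideways anywhere in its outer half, the rail turns about the foot at the far end, which stays put; that takes some 2 to 12 N. It starts roughly parallel to the batten, 40 to 110 mm short of it, left or right of the middle.
- batten: Fixed straight batten of bare pine on the red shelf, beyond the rails: 780 mm long (y), 20 mm wide (x, pointing away from the robot), 20 mm high. Origin: centre of its underside; its near face is 10 mm from there towards -x. With the rail flush against it, the rail's end points lie 28 mm on the robot's side of its centre line.
- short_rail_mid (a point): Middle of the shorter socket rail, 14 mm above the shelf: a loose bar of the same section, 150 mm long along its y axis, with three sockets and two feet, standing beside the longer one, left or right of it. To be left alone.

How it is judged:
On the way:
1. one end of the longer rail is at the batten (gap under 15 mm) while the other end is still within 20 mm of where it started (((x of rail_end_a in the frame of batten between -0.043 and -0.01 m and distance of rail_end_b from where it was at the start of the episode below 0.02 m) or (x of rail_end_b in the frame of batten between -0.043 and -0.01 m and distance of rail_end_a from where it was at the start of the episode below 0.02 m))), for 0.2 s.
At the end, for the whole second after the job is handed in: The longer rail stands level on its feet on the robot's side of the batten and within its length, both end points no more than 15 mm short of their flush position (x of rail_end_a in the frame of batten between -0.043 and -0.01 m and x of rail_end_b in the frame of batten between -0.043 and -0.01 m and angle between rail_end_a's own z axis and vertical below 0.17 rad and height (world z) of each of rail_end_a, rail_end_b below 0.024 m and y of rail_end_a in the frame of batten between -0.39 and 0.39 m and y of rail_end_b in the frame of batten between -0.39 and 0.39 m); the robot touches nothing.
It fails at once if the longer rail is lifted (an end more than 20 mm above its resting height) (height (world z) of any of rail_end_a, rail_end_b above 0.034 m).
It fails at once if the shorter rail is moved by more than 20 mm (distance of short_rail_mid from where it was at the start of the episode above 0.02 m).
It also fails if it takes over 45 s, if anything falls off the work surface, if the arm or the gripper's body presses on something with over 40 N, if the wrist force passes 120 N, or if a joint passes its speed limit or range.

## Working session

There is one attempt and no reset: what is moved stays moved. The work goes in short steps, Python scripts to look and compute and a shell command to move; the robot and the scene stay as the last step left them, time stands still between calls to the robot, and variables do not carry over. Pictures are saved under pics/ and viewed, at most 10 in all, crops included, and the job is handed in when it is done.

```bash
mkdir -p pics
cat > h.py <<'E'
from station import *
import numpy as np, cv2
def p2w(cam,uv,z):
    c=get_calibration(cam);K=np.array(c["intrinsics"]);T=np.array(c["world_from_camera"])
    d=np.linalg.inv(K)@[uv[0],uv[1],1];d=d[:2]/d[2];u=d.copy()
    for _ in range(30):u=d/(1+c["k1"]*(u@u))
    r=T[:3,:3]@[u[0],-u[1],-1];o=T[:3,3];return o+r*(z-o[2])/r[2]
E
python3 - <<'E'
from h import *
for n in("top","scene"):
    im=get_image(n);cv2.imwrite(f"pics/{n}0.png",im[:,:,::-1])
    c=get_calibration(n);print(n,np.array(c["world_from_camera"])[:3,3].round(3))
    for q in("rail_end_a","short_rail_mid","batten"):
        for d in cut_out(q,n)[:3]:
            m=d["region"].astype(np.uint8);r=cv2.minAreaRect(cv2.findNonZero(m)) if m.any() else None
            print(q,round(d["confidence"],2),np.round(d["rect"]),m.sum())
            if r:
                for p in cv2.boxPoints(r): print("   ",p.round(),p2w(n,p,0.02).round(3))
o=get_obs();print(o["t"],o["tool_pos"],o["tool_rot"],o["opening"])
import scipy.spatial.transform as s;print(s.Rotation.from_rotvec(o["tool_rot"]).as_matrix().round(3))
E
```

```text
top [0.335 0.007 0.997]
rail_end_a 0.92 [372. 214. 106.  20.] 1624
    [316. 208.] [ 0.533 -0.072  0.02 ]
    [423. 202.] [ 0.539 -0.321  0.02 ]
    [423. 219.] [ 0.501 -0.319  0.02 ]
    [317. 224.] [ 0.494 -0.072  0.02 ]
short_rail_mid 0.74 [213. 245.  68.  27.] 1069
    [179. 241.] [0.463 0.247 0.02 ]
    [245. 229.] [0.486 0.095 0.02 ]
    [248. 246.] [0.448 0.088 0.02 ]
    [182. 258.] [0.424 0.239 0.02 ]
batten 0.9 [283. 186. 325.  62.] 3257
    [118. 206.] [0.549 0.391 0.02 ]
    [443. 154.] [ 0.656 -0.381  0.02 ]
    [445. 165.] [ 0.628 -0.382  0.02 ]
    [120. 217.] [0.522 0.385 0.02 ]
scene [0.938 0.437 0.523]
rail_end_a 0.71 [236. 174.  76.  54.] 1497
    [195. 157.] [ 0.553 -0.304  0.02 ]
    [207. 139.] [ 0.48 -0.36  0.02]
    [278. 187.] [ 0.483 -0.072  0.02 ]
    [266. 205.] [ 0.545 -0.041  0.02 ]
short_rail_mid 0.64 [371. 241.  77.  48.] 1626
    [333. 231.] [0.501 0.106 0.02 ]
    [345. 207.] [0.427 0.073 0.02 ]
    [416. 242.] [0.406 0.233 0.02 ]
    [405. 266.] [0.475 0.253 0.02 ]
batten 0.97 [302. 252. 315. 193.] 5139
    [138. 171.] [ 0.685 -0.343  0.02 ]
    [147. 155.] [ 0.636 -0.394  0.02 ]
    [461. 333.] [0.527 0.387 0.02 ]
    [452. 349.] [0.561 0.391 0.02 ]
0.4 [0.28066591 0.55832703 0.23113716] [-7.25050285e-01 -3.05668779e+00  4.29283053e-04] 0.08553384907340436
[[-0.893  0.449 -0.   ]
 [ 0.449  0.893 -0.   ]
 [ 0.    -0.    -1.   ]]
```

View pics/top0.png

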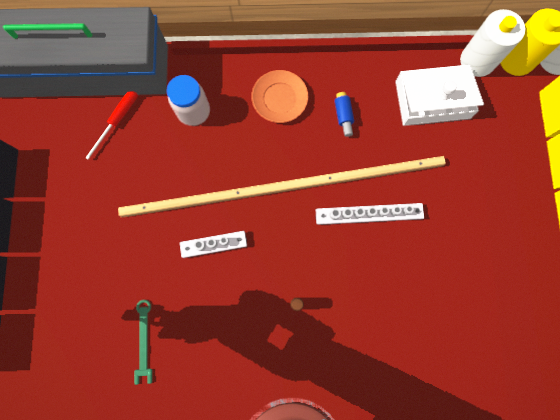

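View pics/scene0.png

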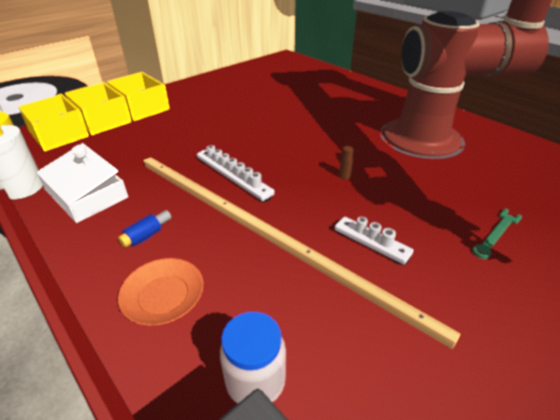

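The top view shows the long rail at about (316–423, 202–224), with seven sockets. The short rail is at (180–248, 229–258), and the batten runs from (118, 211) to (444, 160). The networks agree with both pictures, and the sizes fit (0.25 m, 0.15 m, 0.78 m). There is also a brown peg at (296, 304) in the top view to keep clear of.

In world coordinates a ≈ (0.521, -0.306) and b ≈ (0.514, -0.088). The batten yaw is about 7.8°. Plan: swing end a first, pushing over its foot with shut fingers.

```bash
python3 -m crank '[{"offset":[-0.552,-0.689,0.131],"twist":[0,0,-28.3]},{"offset":[-0.552,-0.689,0.131],"twist":[0,0,-28.3]},{"offset":[-0.552,-0.689,0.131],"twist":[0,0,-28.3]},{"offset":[-0.552,-0.689,0.131],"twist":[0,0,-28.3]},{"offset":[-0.552,-0.689,0.131],"twist":[0,0,-28.3]},{"offset":[-0.552,-0.689,0.131],"twist":[0,0,-28.3]},{"offset":[-0.552,-0.689,0.131],"twist":[0,0,-28.3]},{"offset":[-0.552,-0.689,0.131],"twist":[0,0,-28.3]},{"offset":[-0.552,-0.689,0.131],"twist":[0,0,-28.3]},{"offset":[-0.552,-0.689,0.131],"twist":[0,0,-28.3]},{"offset":[-0.552,-0.689,0.131],"twist":[0,0,-28.3]},{"offset":[-0.552,-0.689,0.131],"twist":[0,0,-28.3]},{"offset":[-0.552,-0.689,0.131],"twist":[0,0,-28.3]},{"offset":[-0.552,-0.689,0.131],"twist":[0,0,-28.3]},{"offset":[-0.552,-0.689,0.131],"twist":[0,0,-28.3]},{"offset":[-0.552,-0.689,0.131],"twist":[0,0,-28.3]},{"offset":[-0.552,-0.689,0.131],"twist":[0,0,-28.3]},{"offset":[-0.552,-0.689,0.131],"twist":[0,0,-28.3]}]' 0 40
python3 - <<'E'
from h import *
import scipy.spatial.transform as s;o=get_obs();print(o["t"],o["tool_pos"],s.Rotation.from_rotvec(o["tool_rot"]).as_matrix().round(3),o["q"])
E
```

```text
t: 2.65
tool_pos: [0.4646, -0.3037, 0.1007]
tool_rot: [-0.047, 3.141, -0.0]
contact_force: [1.1, 0.0, -0.4]
opening: 0.0003
grip_force: 0.0
2.65 [ 0.46455945 -0.30367677  0.10067635] [[-1.   -0.03  0.  ]
 [-0.03  1.   -0.  ]
 [-0.   -0.   -1.  ]] [-7.13133548e-01  4.38110601e-03  1.88919329e+00  1.60476554e-04
  1.24764000e+00 -2.31386303e+00]
```

```bash
python3 -m crank '[{"offset":[0,-0.002,0.05],"twist":[0,0,0]},{"offset":[0,-0.002,0.085],"twist":[0,0,0]},{"offset":[0,-0.002,0.094],"twist":[0,0,0]},{"offset":[-0.01,-0.002,0.094],"twist":[0,0,0]},{"offset":[-0.017,-0.002,0.094],"twist":[0,0,0]},{"offset":[-0.023,-0.002,0.094],"twist":[0,0,0]},{"offset":[-0.029,-0.002,0.094],"twist":[0,0,-1]},{"offset":[-0.035,-0.002,0.094],"twist":[0,0,-2]},{"offset":[-0.041,-0.002,0.094],"twist":[0,0,-4]},{"offset":[-0.047,-0.002,0.094],"twist":[0,0,-5]},{"offset":[-0.053,-0.002,0.094],"twist":[0,0,-7]},{"offset":[-0.053,-0.002,0.094],"twist":[0,0,-7]}]'
python3 - <<'E'
from h import *
im=get_image("top");cv2.imwrite("pics/t1.png",cv2.resize(im[120:300,250:480,::-1],None,fx=3,fy=3))
for d in cut_out("rail_end_a","top")[:2]:
    m=d["region"].astype(np.uint8);print(d["confidence"],m.sum(),[p2w("top",p,.02)[:2].round(3) for p in cv2.boxPoints(cv2.minAreaRect(cv2.findNonZero(m)))])
E
```

```text
t: 4.15
tool_pos: [0.5182, -0.3054, 0.0062]
tool_rot: [-0.237, 3.132, 0.0]
contact_force: [-0.1, 0.8, -0.4]
opening: 0.0
grip_force: 0.0
0.79 1311 [array([ 0.531, -0.067]), array([ 0.565, -0.298]), array([ 0.528, -0.3  ]), array([ 0.495, -0.071])]
```

View pics/t1.png

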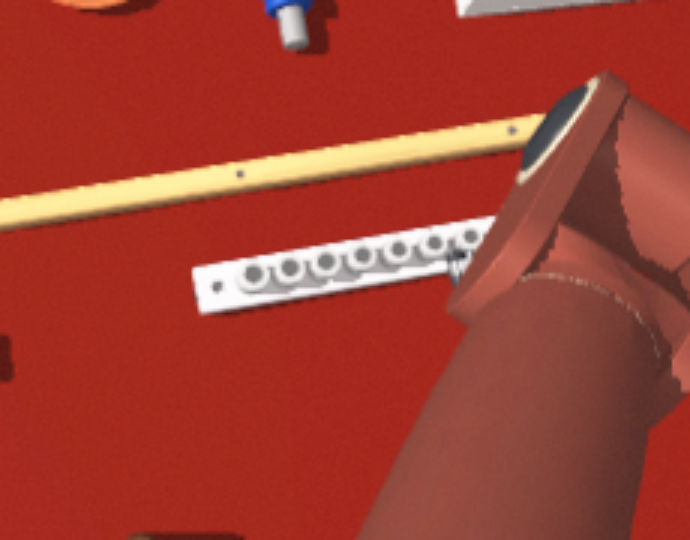

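The rail turned about b as planned. It now lies at about 8.3° with b still in place (mask end at crop (195, 290)). I'll continue along the arc.

```bash
python3 -m crank '[{"offset":[-0.006,0,0],"twist":[0,0,-1.5]},{"offset":[-0.012,0,0],"twist":[0,0,-3]},{"offset":[-0.018,-0.001,0],"twist":[0,0,-4.5]},{"offset":[-0.024,-0.001,0],"twist":[0,0,-6]},{"offset":[-0.030,-0.001,0],"twist":[0,0,-7.5]},{"offset":[-0.036,-0.002,0],"twist":[0,0,-9]},{"offset":[-0.042,-0.002,0],"twist":[0,0,-10.5]},{"offset":[-0.047,-0.002,0],"twist":[0,0,-11.8]},{"offset":[-0.050,-0.0025,0],"twist":[0,0,-12.6]},{"offset":[-0.050,-0.0025,0],"twist":[0,0,-12.6]},{"offset":[-0.050,-0.0025,0],"twist":[0,0,-12.6]}]'
python3 - <<'E'
from h import *
im=get_image("top");cv2.imwrite("pics/t2.png",cv2.resize(im[120:300,250:480,::-1],None,fx=3,fy=3))
for d in cut_out("rail_end_a","top")[:2]:
    m=d["region"].astype(np.uint8);print(d["confidence"],m.sum(),[p2w("top",p,.02)[:2].round(3) for p in cv2.boxPoints(cv2.minAreaRect(cv2.findNonZero(m)))])
E
```

```text
t: 5.62
tool_pos: [0.5676, -0.3008, 0.0066]
tool_rot: [-0.578, 3.087, -0.001]
contact_force: [-1.0, -0.4, -0.7]
opening: 0.0001
grip_force: 0.0
0.8 1404 [array([ 0.528, -0.064]), array([ 0.615, -0.287]), array([ 0.578, -0.298]), array([ 0.492, -0.077])]
```

View pics/t2.png

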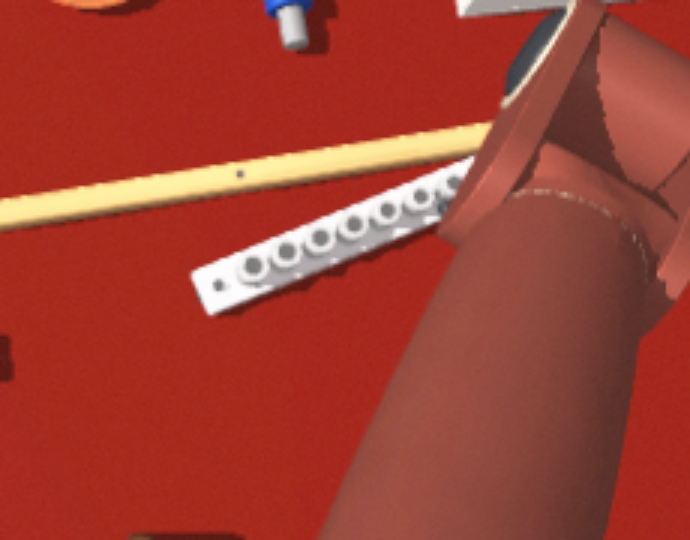

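```bash
python3 -m crank '[{"offset":[0.02,0,0],"twist":[0,0,0]},{"offset":[0.035,0,0],"twist":[0,0,0]},{"offset":[0.035,0.05,0],"twist":[0,0,0]},{"offset":[0.035,0.10,0],"twist":[0,0,0]},{"offset":[0.035,0.16,0],"twist":[0,0,0]},{"offset":[0.03,0.22,0],"twist":[0,0,0]},{"offset":[0.03,0.22,0],"twist":[0,0,0]},{"offset":[0.03,0.22,0],"twist":[0,0,0]}]'
python3 - <<'E'
from h import *
im=get_image("top");cv2.imwrite("pics/t3.png",cv2.resize(im[120:300,250:480,::-1],None,fx=3,fy=3))
for q in("rail_end_a","batten"):
  for d in cut_out(q,"top")[:2]:
    m=d["region"].astype(np.uint8);print(q,d["confidence"],m.sum(),[p2w("top",p,.02)[:2].round(3) for p in cv2.boxPoints(cv2.minAreaRect(cv2.findNonZero(m)))])
E
```

```text
t: 6.72
tool_pos: [0.4597, -0.1069, 0.0066]
tool_rot: [-0.578, 3.087, -0.001]
contact_force: [0.4, 0.5, 0.7]
opening: 0.0004
grip_force: 0.0
rail_end_a 0.83 803 [array([ 0.566, -0.163]), array([ 0.619, -0.3  ]), array([ 0.583, -0.311]), array([ 0.531, -0.175])]
batten 0.64 3525 [array([0.55 , 0.393]), array([ 0.659, -0.385]), array([ 0.627, -0.387]), array([0.519, 0.387])]
```

View pics/t3.png

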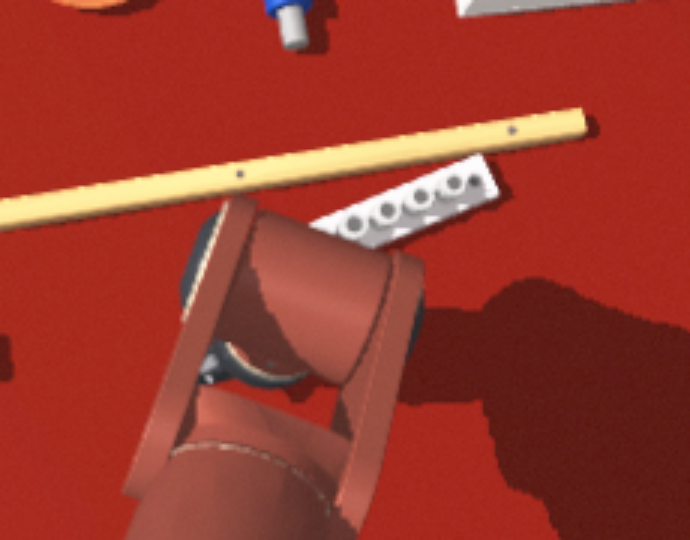

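Run:
```python
from h import *
im=get_image("top").astype(int);R,G,B=im[...,0],im[...,1],im[...,2]
def far(m): return m
# subpixel along columns: yellowness G signal upsample
for c in range(380,415,3):
    print(c,[tuple(im[r,c]) for r in range(160,184)] if c==410 else [int(im[r,c,1]) for r in range(158,186)])
ye=((G>130)&(B<190)&(R-B>40)); 
ys=[];xs=[]
for c in range(330,440):
    r=np.where(ye[150:190,c])[0]
    if len(r): xs.append(c);ys.append((150+r.min(),150+r.max()))
ys=np.array(ys);pf=np.polyfit(xs,ys,1)
P=[[p2w("top",(c,np.polyval(pf[:,k],c)+(-.5,.5)[k]),z) for c in(330,440)] for k,z in((0,.02),(1,.02))]
print(np.array(P).round(4))
```

```text
380 [38, 38, 43, 39, 40, 40, 41, 76, 200, 235, 235, 236, 232, 223, 222, 201, 148, 95, 51, 36, 41, 42, 40, 42, 54, 240, 253, 252]
383 [40, 37, 41, 41, 38, 40, 43, 192, 232, 234, 236, 235, 227, 221, 219, 169, 117, 79, 34, 42, 42, 41, 40, 76, 232, 252, 252, 252]
386 [41, 38, 41, 38, 41, 42, 71, 197, 233, 235, 235, 229, 221, 220, 204, 149, 94, 52, 38, 43, 38, 41, 92, 235, 252, 249, 247, 248]
389 [42, 41, 42, 41, 39, 40, 182, 227, 234, 236, 235, 227, 219, 219, 167, 118, 80, 37, 40, 41, 42, 177, 246, 250, 229, 158, 121, 124]
392 [41, 36, 39, 40, 40, 56, 198, 232, 235, 235, 233, 228, 222, 205, 153, 92, 51, 36, 39, 45, 206, 248, 252, 251, 248, 234, 191, 166]
395 [40, 41, 44, 41, 43, 120, 208, 232, 236, 236, 231, 224, 220, 168, 121, 85, 43, 43, 77, 232, 252, 251, 247, 237, 231, 182, 129, 133]
398 [39, 40, 41, 40, 51, 193, 233, 235, 236, 233, 227, 220, 202, 152, 100, 61, 39, 89, 233, 251, 250, 241, 234, 234, 243, 234, 209, 167]
401 [43, 38, 41, 39, 116, 206, 232, 236, 235, 232, 224, 219, 168, 121, 83, 40, 177, 246, 248, 244, 203, 129, 123, 123, 123, 198, 220, 173]
404 [40, 43, 41, 48, 194, 232
[... 929 characters left out ...]
nt64(251), np.int64(251)), (np.int64(253), np.int64(252), np.int64(252)), (np.int64(252), np.int64(251), np.int64(251)), (np.int64(253), np.int64(251), np.int64(251)), (np.int64(235), np.int64(231), np.int64(232)), (np.int64(198), np.int64(191), np.int64(193)), (np.int64(174), np.int64(169), np.int64(170)), (np.int64(162), np.int64(156), np.int64(158)), (np.int64(172), np.int64(165), np.int64(167)), (np.int64(172), np.int64(165), np.int64(166))]
413 [39, 40, 114, 208, 232, 237, 237, 232, 229, 226, 177, 122, 83, 35, 36, 31, 28, 25, 66, 98, 230, 247, 249, 251, 251, 234, 244, 230]
[[[ 0.6155 -0.1073  0.02  ]
  [ 0.6517 -0.3725  0.02  ]]

 [[ 0.5898 -0.106   0.02  ]
  [ 0.6278 -0.3701  0.02  ]]]
```

The end-a corner is about 2.5 px (6 mm) from the batten edge, which puts a near -0.037, inside the window. End b has not moved. Next I swing b.

```bash
python3 -m crank '[{"offset":[-0.015,0,0],"twist":[0,0,0]},{"offset":[-0.024,0,0],"twist":[0,0,0]},{"offset":[-0.030,0,0],"twist":[0,0,0]},{"offset":[-0.036,0,0],"twist":[0,0,1]},{"offset":[-0.042,0,0],"twist":[0,0,3]},{"offset":[-0.048,0.001,0],"twist":[0,0,4.5]},{"offset":[-0.054,0.001,0],"twist":[0,0,6]},{"offset":[-0.060,0.001,0],"twist":[0,0,7.5]},{"offset":[-0.066,0.001,0],"twist":[0,0,9]},{"offset":[-0.072,0.001,0],"twist":[0,0,10.5]},{"offset":[-0.078,0,0],"twist":[0,0,12.5]},{"offset":[-0.084,0,0],"twist":[0,0,14]},{"offset":[-0.084,0,0],"twist":[0,0,14]},{"offset":[-0.084,0,0],"twist":[0,0,14]}]'
python3 -m crank '[{"offset":[0.02,0,0],"twist":[0,0,0]},{"offset":[0.05,0,-0.02],"twist":[0,0,0]},{"offset":[0.10,0,-0.06],"twist":[0,0,0]},{"offset":[0.14,0,-0.10],"twist":[0,0,0]},{"offset":[0.14,0,-0.10],"twist":[0,0,0]}]'
python3 - <<'E'
from h import *
im=get_image("top");cv2.imwrite("pics/t4.png",cv2.resize(im[140:240,270:450,::-1],None,fx=4,fy=4))
for d in cut_out("rail_end_a","top")[:2]:
    m=d["region"].astype(np.uint8);print(d["confidence"],m.sum(),[p2w("top",p,.02)[:2].round(3) for p in cv2.boxPoints(cv2.minAreaRect(cv2.findNonZero(m)))])
G=im[...,1].astype(int)
for c in range(318,426,8): 
    r0=int(187-.16*(c-283)); print(c,r0,list(G[r0-6:r0+16,c]*1))
E
```

```text
t: 8.68
tool_pos: [0.5385, -0.076, 0.0066]
tool_rot: [-0.198, 3.134, -0.0]
contact_force: [-0.3, -0.5, 0.2]
opening: -0.0005
grip_force: 0.0
t: 9.3
tool_pos: [0.4005, -0.0949, 0.1112]
tool_rot: [-0.195, 3.125, -0.009]
contact_force: [0.0, -0.3, -0.6]
opening: -0.0001
grip_force: 0.0
0.73 1684 [array([ 0.587, -0.053]), array([ 0.619, -0.305]), array([ 0.578, -0.307]), array([ 0.546, -0.057])]
318 181 [np.int64(101), np.int64(217), np.int64(243), np.int64(242), np.int64(241), np.int64(241), np.int64(235), np.int64(230), np.int64(206), np.int64(149), np.int64(163), np.int64(243), np.int64(252), np.int64(252), np.int64(252), np.int64(252), np.int64(238), np.int64(177), np.int64(145), np.int64(157), np.int64(236), np.int64(252)]
326 180 [np.int64(190), np.int64(236), np.int64(242), np.int64(241), np.int64(241), np.int64(240), np.int64(234), np.int64(229), np.int64(183), np.int64(134), np.int64(227), np.int64(242), np.int64(199), np.int64(136), np.int64(124), np.int64(125), np.int64(162), np.int64(228), np.int64(246), np.int64(225), np.int64(176), np.int64(161)]
334 178 [np.int64(35), np.i
[... 3305 characters left out ...]
, np.int64(99), np.int64(138), np.int64(160)]
414 166 [np.int64(154), np.int64(218), np.int64(231), np.int64(235), np.int64(234), np.int64(229), np.int64(225), np.int64(219), np.int64(162), np.int64(114), np.int64(78), np.int64(24), np.int64(35), np.int64(40), np.int64(31), np.int64(23), np.int64(23), np.int64(26), np.int64(45), np.int64(70), np.int64(91), np.int64(208)]
422 164 [np.int64(41), np.int64(189), np.int64(227), np.int64(231), np.int64(216), np.int64(185), np.int64(213), np.int64(224), np.int64(208), np.int64(149), np.int64(112), np.int64(74), np.int64(35), np.int64(41), np.int64(41), np.int64(38), np.int64(41), np.int64(38), np.int64(40), np.int64(40), np.int64(39), np.int64(40)]
```

View pics/t4.png

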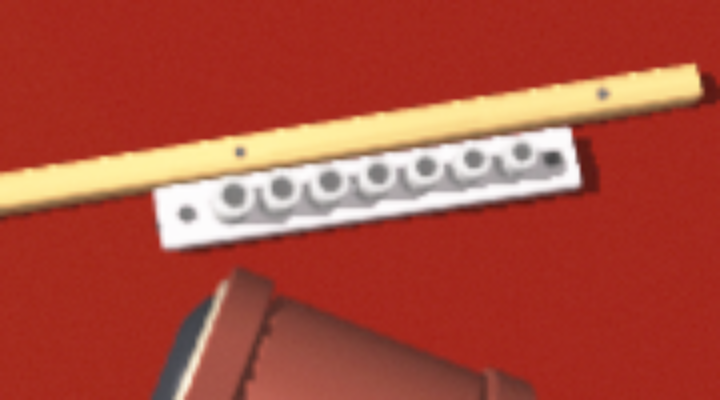

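The rail now lies along the batten, with gaps of about 3 mm at b (crop 155, 190) and 5 mm at a (crop 572, 130). Both are well under 15 mm. The arm is clear, so I'm handing in.

```bash
python3 -c "from station import *;print(finish_job())"
```

```text
the job is handed in; nothing more can be done
None
```

The longer rail was walked to the batten, end a first and then end b, and now lies along its near side with gaps of about 5 mm at a and 3 mm at b; the arm never went near the shorter rail, and the job is handed in (no verdict was shown).

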